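Put the heater controller back and set its dial

TASK

Pick up the heater's cordless dial controller and stand it back in its place: midway between the round dish and the wooden peg box, its middle in line with their middles, lying square to the peg box with its round dial end towards the robot. Once it stands there, let go and turn its dial clockwise until the pointed nose of the knob points at the one long, thick mark of the scale. Do not drop or tip the controller, and leave everything else where it is.

Things in the scene. Friction and masses are not known exactly. Their poses are not given: they have to be found in the camera images.
- controller: White controller lying flat, 175 mm long, 0.55 kg. A round dial head (diameter 100, height 42 mm, centre at x = -40 mm) and, behind it, a straight battery body 56 mm wide (y), 40 mm high, ending at x = +85 mm. Origin: its middle on the underside, 90 mm from the head's outer edge; x from head to battery end, z up. In its place x points as the peg box's x (dial end towards the robot).
- body_grip (a point): Point on the battery body of the controller (x = +40 mm, 30 mm above the underside, 10 mm below its top), above the centre of mass: take the body here across its 56 mm width (controller y). Axes as the controller.
- dial_axis (a point): On the dial's axis (controller x = -40 mm), 60 mm above the underside, where the knob is gripped; axes as the controller, does not turn with the knob. Grey knob: disc of diameter 58 mm (top at 49.5 mm), on it a bar 14 mm wide, 59 mm long, top at 75.5 mm above the underside; one end is a pointed nose with a white line on top, the other is square.
- long_mark (a point): Centre of the long thick mark on the dial head (16 x 6 mm, radial, black), 41 mm from the dial's axis, 42 mm above the underside. The other 12 marks are short and thin (6 x 2 mm), 22.5 degrees apart. Axes as the controller.
- dial (a joint): Turn of the knob (rad), growing clockwise seen from above, 0 to 4.71; it stays where it is left. At value q the nose points at the angle 2.356 - q, counted anticlockwise from the controller's x axis. On the long mark q = 2.749.
- peg_box: Open light wooden box with clothes pegs in it, 100 mm (x) by 140 mm (y), 60 mm high, loose. Origin: centre of the underside; x points away from the robot side. The dish lies on its y axis, 340 mm from centre to centre, on the left or on the right.
- dish: Round white ceramic dish, diameter 140 mm, 30 mm high, loose. Origin: centre of the underside.
- funnel: Grey hard silicone funnel standing mouth down, diameter 120 mm, 125 mm high, loose. Origin: centre of the underside. A bystander.
- dustpan: Red plastic dustpan lying open end towards the robot, 280 x 200 mm, 55 mm high, loose. Origin: centre of the pan's underside. A bystander.
Mind the look-alikes: they are no part of the job. Leave any blue look-alike of the controller alone.

How it is judged:
By the outcome, as a careful person would: the job done as asked, in the order asked, and still so for the second after the job is handed in, with the robot touching nothing.
It also fails if it takes over 69 s, if anything falls off the work surface, if the arm or the gripper's body presses on something with over 40 N, if the wrist force passes 120 N, or if a joint passes its speed limit or range.

ROBOT

A 6-joint arm with a two-finger parallel gripper is mounted at the origin on the work surface. World frame = base frame: x ahead of the robot, y to its left, z up, the work surface at z = 0. Lengths are in m, angles in rad, forces in N, time in s.
With the tool pointing down it reaches from about 0.275 to 0.725 m from the base axis. Payload 5.6 kg.
Tool frame: the origin (TCP) lies midway between the tips of the shut fingers; the grasp point (between the pads) lies 19 mm behind it; z points along the fingers, y is the line along which they close (so a half turn about z gives the same grasp; the last joint's range is limited). The gripper opens to 85 mm and grips with 20 to 120 N. Pads are 22 mm wide; open, the fingers measure 114 mm over their backs; the gripper's body (76 mm by 85 mm) begins 54 mm behind the grasp point. The pads swing forward as they close: fully open they stand 13 mm farther back than shut.
Start: joints at [1.511, 0.255, 0.108, 0, -1.424, -0.285], TCP at [0.186, 0.518, 0.231] pointing down, gripper open.
Joint ranges: [-2.95, 2.95], [-1.21, 1.97], [-1.09, 1.5], [-2.87, 1.71], [-2.94, -0.07], [-3.05, 3.05]. Speed limits (rad/s): [2.57, 2.57, 3.14, 3.14, 3.14, 3.14].

INTERFACE

Orientations are given as [roll, pitch, yaw] about the fixed x, y, z axes, in that order (R = Rz(yaw) Ry(pitch) Rx(roll)).
In Python, from station import telemetry, camera, calibration, env, cut_out, pinpoint gives the robot as it stands. The module is installed in compiled form; this text tells all that it offers.
- The arm moves only by the tool apply_moves, never from a script. Its argument "increments" is a list of rows, each a list of 7 numbers: the shift along the tool's x, y, z scaled (see below), then the turn, a rotation vector about the tool's x, y, z scaled (see below), then the finger opening in mm, from 0 to 85.4. In form: [[tx, ty, tz, ax, ay, az, hand], ...]. A call has 1 to 8 rows; each row shifts and turns the commanded pose from where the row before left it, along the tool's axes as they then stand; what a row does not reach is not made up. The controller multiplies each number of a shift by 5 cm and each number of a turn by 8 degrees. A row lasts 1/10 s, in which the tool goes at most 50 mm and 8.59 degrees, less where a joint would pass 70% of its speed; a pose out of reach is approached as far as the arm can. A call with a number of a shift or a turn outside -1 to 1 is refused whole. A call with a gripper value outside its range is refused whole. The fingers move at their own pace and stop on an object; the grip force is fixed at half the most. Time passes only in rows, so rows that do not move let the fingers close. It gives the time, the measured TCP pose, the force, the opening and the grip force at its end, in the units of the state.
- telemetry.get_obs(): the state, without advancing time (a new reading comes with each control period).
- camera(name): name is "scene" or "top" or "wrist"; returns the picture (480x640x3 uint8, red, green, blue); there is no depth.
- calibration(name): a dict with "fovy" (degrees; the focal length in pixels is half the picture's height over the tangent of half this angle, whatever the lens; pixels are square), "cx", "cy" (the principal point, pixels), "rvec" (rotation vector, rad) and "tvec" (3), from world to camera coordinates, as OpenCV has them. Camera axes: x right, y down, z forward; pixel columns grow to the right and rows downward; lengths in m; the calibration is good to about 2 mm. A picture is of the moment at which its call begins: read the wrist's pose just before it. calibration takes no time and is no camera call; for the wrist camera it gives the pose at the moment of the call.
- env.sign_off(): hands the job in; it is judged then, once.
Trained networks look in the newest picture that a camera, given by its name, has taken for a name from the list of things; names that differ only in an ending like _2 or _b are one class to them, and where a whole thing is asked for, a point or a joint stands for the part that bears it (a point fixed in the world has none). Each returns a list of dicts, best first, with "conf" (0 to 1); they miss things now and then, are a little off and sometimes report something else, mostly with a low value. They report only what shows in the picture. A call takes as long as a camera call. They do not tell look-alikes from the thing itself.
- cut_out(camera, name): "region" (480x640 bool, what is visible of it) and "bbox" ([left, top, right, bottom] in pixels, round what is visible of it).
- pinpoint(camera, name): "location" ([column, row] in pixels: a listed point, or the origin of a listed thing).
The state is a dict: "clock": time; "joint_pos": joint angles; "qvel": joint speeds; "effort": joint torques, N m; "position": TCP position; "tool_rot": TCP orientation; "force": force on the tool from outside, world axes, zero at the start; "torque": the same for the moment, N m; "gripper_width": finger opening in m; "grasp_force": force on a finger pad.
Only numpy, scipy, OpenCV 4.12 (cv2) and the standard library are available. Lean on these libraries where they do the work, as an engineer would, in place of code of your own. Each camera call takes 0.05 s, during which the arm holds its last target. There are 200 camera calls.

## Working session

There is one attempt and no reset: what is moved stays moved. The work goes in short steps, Python scripts to look and compute and a tool call to move; the robot and the scene stay as the last step left them, time stands still between calls to the robot, and variables do not carry over. Pictures are saved under pics/ and viewed, at most 10 in all, crops included, and the job is handed in when it is done.

Besides the shell and the picture viewer there is one more tool, called after "Emit:" as name([rows], argument=value, ...), one row to a line, values as JSON. apply_moves: Moves the arm, as the interface text tells. Its arguments: {"type":"object","properties":{"increments":{"type":"array"}},"required":["increments"]}

```bash
mkdir -p pics
cat > h.py <<'E'
import numpy as np, cv2
from station import telemetry, camera, calibration, env, cut_out, pinpoint
from scipy.spatial.transform import Rotation as R
def cal(n):
    c=calibration(n); f=240/np.tan(np.radians(c["fovy"])/2)
    return np.array([[f,0,c["cx"]],[0,f,c["cy"]],[0,0,1]]),R.from_rotvec(c["rvec"]).as_matrix(),np.array(c["tvec"])
def ray(n,px,c=None):
    K,Rm,t=c or cal(n); d=Rm.T@np.linalg.inv(K)@np.array([px[0],px[1],1.]); return -Rm.T@t,d/np.linalg.norm(d)
def atz(n,px,z,c=None):
    o,d=ray(n,px,c); return o+d*(z-o[2])/d[2]
def tri(rays):
    A=sum(np.eye(3)-np.outer(d,d) for o,d in rays); b=sum((np.eye(3)-np.outer(d,d))@o for o,d in rays)
    X=np.linalg.solve(A,b); return X,[float(np.linalg.norm((np.eye(3)-np.outer(d,d))@(X-o))) for o,d in rays]
def proj(n,X,c=None):
    K,Rm,t=c or cal(n); p=K@(Rm@np.array(X)+t); return p[:2]/p[2]
def save(n,im): cv2.imwrite("pics/"+n,cv2.cvtColor(im,cv2.COLOR_RGB2BGR))
E
python3 - <<'E'
from h import *
np.set_printoptions(precision=4,suppress=True)
o=telemetry.get_obs();print(o["clock"],o["position"],o["tool_rot"])
for n in("scene","top"):
    save(n+"0.png",camera(n))
    print(n,-cal(n)[1].T@cal(n)[2])
    for t in("controller","body_grip","dial_axis","long_mark","peg_box","dish","funnel","dustpan"):
        for r in pinpoint(n,t): 
            print(n,t,round(r["conf"],2),np.array(r["location"]),atz(n,r["location"],{"body_grip":.03,"dial_axis":.06,"long_mark":.042}.get(t,0)))
E
```

```text
0.0 [0.1857 0.5172 0.2304] [ 3.1397 -0.0001 -0.3449]
scene [ 1.2451 -0.9857  1.4294]
scene controller 0.72 [253.2 319.3] [ 0.5347 -0.3474  0.    ]
scene controller 0.67 [314.2 345.3] [ 0.7381 -0.3198 -0.    ]
scene body_grip 0.61 [306.7 349.3] [ 0.7383 -0.3559  0.03  ]
scene dial_axis 0.61 [322.2 323. ] [ 0.7374 -0.2755  0.06  ]
scene dial_axis 0.44 [251.6 309.5] [ 0.5395 -0.3504  0.06  ]
scene long_mark 0.88 [312.7 333.2] [ 0.7272 -0.3093  0.042 ]
scene long_mark 0.59 [248.3 309.3] [ 0.5216 -0.3468  0.042 ]
scene peg_box 0.6 [338.7 252.1] [0.6075 0.0129 0.    ]
scene dish 0.72 [369.1 188.5] [0.5368 0.3267 0.    ]
scene funnel 0.78 [184.6 361.7] [ 0.4603 -0.5662  0.    ]
scene dustpan 0.97 [374.6 143.6] [0.4244 0.5576 0.    ]
scene dustpan 0.75 [369.9 189.9] [0.543 0.322 0.   ]
scene dustpan 0.58 [251.7 294.1] [ 0.4729 -0.2775  0.    ]
top [0.2955 0.0013 1.6598]
top controller 0.93 [416.8 262.2] [ 0.5353 -0.3407  0.    ]
top controller 0.84 [406.2 195.8] [ 0.7654 -0.3099  0.    ]
top body_grip 0.97 [418.3 201.7] [ 0.7368 -0.3447  0.03  ]
top body_grip 0.6 [428.7 253.4] [ 0.5608 -0.3746  0.03  ]
top dial_axis 0.98 [410.3 266.7] [ 0.5117 -0.3069  0.06  ]
top dial_axis 0.71 [398.  193.1] [ 0.7574 -0.2717  0.06  ]
top long_mark 0.71 [407.6 205.2] [ 0.7211 -0.3061  0.042 ]
top long_mark 0.7 [422.2 264.6] [ 0.5215 -0.3495  0.042 ]
top peg_box 0.58 [318.4 238.4] [ 0.6131 -0.0095  0.    ]
top dish 0.62 [217.6 255.6] [0.5507 0.3283 0.    ]
top funnel 0.55 [480.4 285.1] [ 0.4604 -0.551   0.    ]
top dustpan 0.76 [147.2 292.1] [0.426  0.5557 0.    ]
```

Run:
```python
import cv2
a=cv2.imread("pics/top0.png")[150:350,100:520]
cv2.imwrite("pics/top0c.png",cv2.resize(a,(798,380),interpolation=cv2.INTER_CUBIC))
```

```text
(no output)
```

View pics/top0c.png

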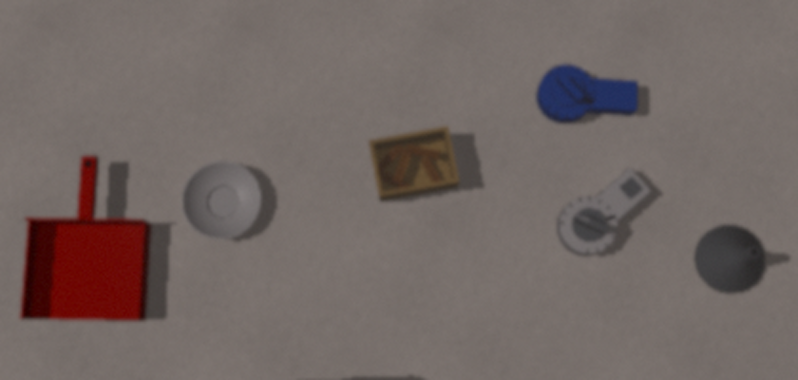

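View pics/scene0.png

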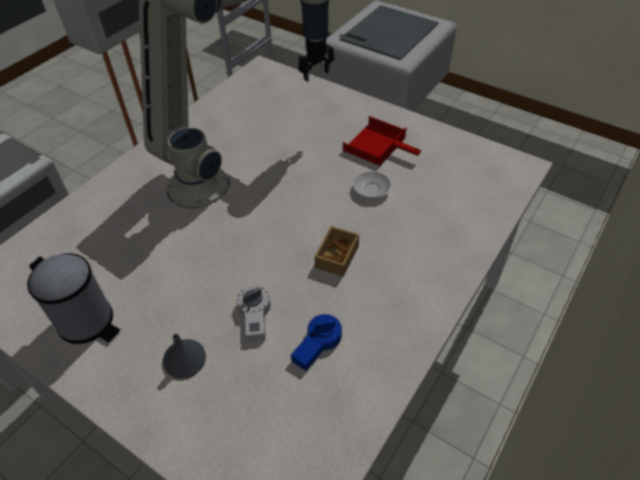

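The top view shows the white controller (crop ~600,215) with its body pointing up and right, the peg box at (415,163) and the dish at (225,200). In the scene view the blue look-alike at (318,340) is clearly separate.

```bash
cat >> h.py <<'E'
np.set_printoptions(precision=4,suppress=True)
from scipy.linalg import logm, expm
def pose(p,rv):
    T=np.eye(4);T[:3,:3]=rv.as_matrix();T[:3,3]=p;return T
def cur():
    o=telemetry.get_obs(); return pose(o["position"],R.from_euler("xyz",o["tool_rot"]))
def plan(x,y,z,yaw,T0=None,n=None,vmax=.8):
    T0=cur() if T0 is None else T0
    yaws=[yaw]
    T1=pose([x,y,z],R.from_euler("xyz",[np.pi,0,yaw])); L=np.real(logm(np.linalg.inv(T0)@T1))
    if n is None:
        for n in range(1,60):
            E=expm(L/n); 
            if max(abs(E[:3,3]).max()/.05,np.degrees(np.linalg.norm(R.from_matrix(E[:3,:3]).as_rotvec()))/8)<=vmax: break
    E=expm(L/n); row=np.r_[E[:3,3]/.05,np.degrees(R.from_matrix(E[:3,:3]).as_rotvec())/8]
    print("n",n,"row",row.round(3),"total",(row*n).round(2)); return T1
E
python3 - <<'E'
from h import *
T=cur();K,Rm,t=cal("wrist");C=-Rm.T@t
print(K[0],K[1],"cam in tool",T[:3,:3].T@(C-T[:3,3]),"axes in tool\n",T[:3,:3].T@Rm.T)
plan(.5,.16,.42,-.2)
plan(.5,.16,.42,1.37)
print(telemetry.get_obs()["joint_pos"])
E
```

```text
[363.7317   0.     313.7338] [  0.     363.7317 234.7252] cam in tool [ 0.0805  0.0013 -0.1431] axes in tool
 [[ 0.0005 -0.9494 -0.3142]
 [ 1.      0.0007 -0.0005]
 [ 0.0007 -0.3142  0.9494]]
n 11 row [ 0.729  0.468 -0.343 -0.     0.    -0.094] total [ 8.02  5.15 -3.77 -0.    0.   -1.04]
n 16 row [ 0.174  0.651 -0.236 -0.    -0.    -0.768] total [  2.79  10.42  -3.77  -0.    -0.   -12.28]
[ 1.5106  0.2551  0.1082 -0.     -1.4239 -0.2846]
```

Emit:
apply_moves([
  [0.73,0.47,-0.24,0,0,-0.09,85],
  [0.73,0.47,-0.24,0,0,-0.09,85],
  [0.73,0.47,-0.24,0,0,-0.09,85],
  [0.73,0.47,-0.24,0,0,-0.09,85],
  [0.73,0.47,-0.24,0,0,-0.09,85],
  [0.73,0.47,-0.24,0,0,-0.09,85],
  [0.73,0.47,-0.24,0,0,-0.09,85],
  [0.73,0.47,-0.24,0,0,-0.09,85],
])

```text
clock: 1.7
position: [0.4098, 0.2501, 0.3281]
tool_rot: [-3.141, -0.0, -0.243]
force: [2.0, 0.5, -0.8]
gripper_width: 0.0851
grasp_force: 0.0
```

Emit:
apply_moves([
  [0.73,0.47,-0.24,0,0,-0.09,85],
  [0.73,0.47,-0.24,0,0,-0.09,85],
  [0.73,0.47,-0.24,0,0,-0.09,85],
  [0,0,0,0,0,0,85],
  [0,0,0,0,0,0,85],
])

```text
clock: 2.2
position: [0.4999, 0.1572, 0.363]
tool_rot: [3.142, 0.0, -0.209]
force: [-0.7, 0.1, -0.4]
gripper_width: 0.0851
grasp_force: 0.0
```

```bash
cat > meas.py <<'E'
from h import *
import sys
o=telemetry.get_obs();print(o["clock"],o["position"],o["tool_rot"],o["joint_pos"])
c=cal("wrist");im=camera("wrist");save(sys.argv[1],im)
import pickle
D={"c":c}
for t in("controller","body_grip","dial_axis","long_mark","peg_box","dish"):
    D[t]=[(r["conf"],r["location"]) for r in pinpoint("wrist",t)]
    for cf,l in D[t]: print(t,round(cf,2),np.array(l),atz("wrist",l,{"body_grip":.03,"dial_axis":.06,"long_mark":.042}.get(t,0),c))
for t in ("controller","peg_box","dish"):
    D["m_"+t]=cut_out("wrist",t)
    for r in D["m_"+t]: print(t,r["conf"],r["bbox"])
pickle.dump(D,open(sys.argv[1][:-4]+".pkl","wb"))
E
python3 meas.py w1.png
```

```text
2.2 [0.4999 0.1572 0.363 ] [ 3.1415  0.0004 -0.2089] [ 0.6036  0.2046  0.3727 -0.0003 -1.7393  0.7582]
dial_axis 0.2 [421.9  57.2] [0.6124 0.0095 0.06  ]
peg_box 0.89 [419.8  59.2] [ 0.6152 -0.0051  0.    ]
dish 0.92 [181.3 165.4] [0.5506 0.3323 0.    ]
controller 0.73 [622.7, 73.1, 639.5, 131.2]
peg_box 0.85 [356.1, 1.2, 505.8, 119.8]
peg_box 0.26 [623.1, 69.5, 640.0, 131.5]
dish 0.64 [123.7, 113.4, 230.1, 224.0]
```

View pics/w1.png

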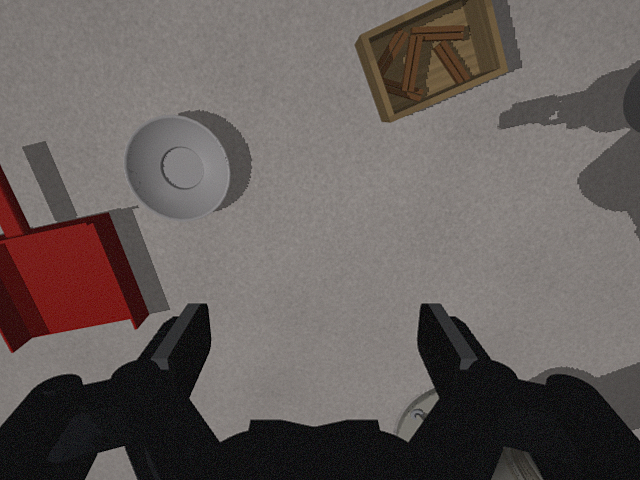

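The wrist view shows the box rim with corners near (356,40), (389,122), (507,70) and (490,0). The dish is at (180,167), and the space between them is free.

Run:
```python
from h import *
plan(.54,-.1,.36,-.21)
```

```text
n 7 row [ 0.266  0.698  0.01  -0.    -0.     0.004] total [ 1.87  4.89  0.07 -0.   -0.    0.03]
```

Emit:
apply_moves([
  [0.27,0.7,0,0,0,0,85],
  [0.27,0.7,0,0,0,0,85],
  [0.27,0.7,0,0,0,0,85],
  [0.27,0.7,0,0,0,0,85],
  [0.27,0.7,0,0,0,0,85],
  [0.27,0.7,0,0,0,0,85],
  [0.27,0.7,0,0,0,0,85],
  [0,0,0,0,0,0,85],
])

```text
clock: 3.5
position: [0.5417, -0.1047, 0.3626]
tool_rot: [3.14, 0.001, -0.211]
force: [0.7, -0.2, -0.3]
gripper_width: 0.0852
grasp_force: 0.0
```

Emit:
apply_moves([
  [0,0,0,0,0,0,85],
  [0,0,0,0,0,0,85],
])

```text
clock: 3.7
position: [0.5416, -0.1006, 0.3634]
tool_rot: [-3.141, -0.0, -0.206]
force: [-0.2, -0.4, -0.1]
gripper_width: 0.0848
grasp_force: 0.0
```

```bash
python3 meas.py w2.png
```

```text
3.7 [ 0.5416 -0.1006  0.3634] [-3.1413 -0.0001 -0.2059] [ 0.1003  0.262   0.4485 -0.0002 -1.7572  1.2645]
controller 0.88 [483.3 146.9] [ 0.5321 -0.3346  0.    ]
body_grip 0.65 [516.3 119.4] [ 0.5627 -0.3642  0.03  ]
dial_axis 0.65 [482.  171.3] [ 0.5135 -0.3057  0.06  ]
long_mark 0.58 [236.5 133.8] [ 0.6172 -0.0201  0.042 ]
long_mark 0.56 [511.5 156.4] [ 0.5205 -0.3506  0.042 ]
peg_box 0.65 [231.8 135.4] [ 0.6163 -0.0044  0.    ]
dish 0.79 [ 23.8 230.7] [0.5484 0.3303 0.    ]
dish 0.38 [234.  136.6] [ 0.6142 -0.0069  0.    ]
controller 0.94 [429.9, 79.4, 565.2, 209.6]
controller 0.83 [387.7, 0.0, 461.3, 19.3]
peg_box 0.79 [152.5, 75.1, 293.9, 199.8]
dish 0.69 [0.0, 189.8, 62.1, 283.0]
```

View pics/w2.png

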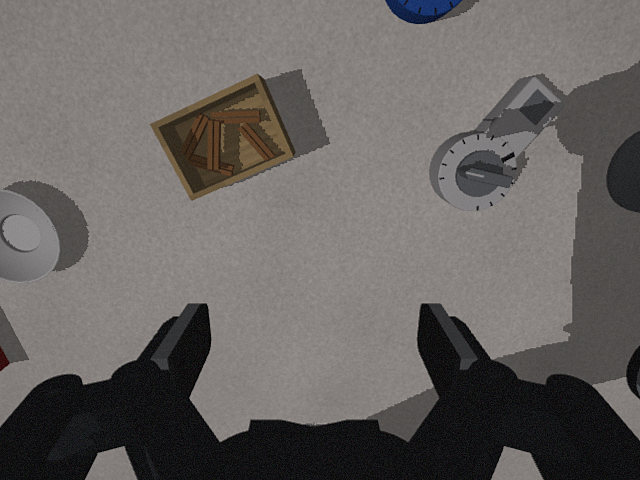

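```bash
cat > fit.py <<'E'
from h import *
import pickle
from scipy.optimize import minimize
a=np.linspace(0,2*np.pi,48,endpoint=False)
def cyl(cx,r,z): return np.array([[cx+r*np.cos(t),r*np.sin(t),h] for t in a for h in (0,z)])
def box(x0,x1,w,z): return np.array([[x,y,h] for x in(x0,x1) for y in(-w/2,w/2) for h in(0,z)])
# knob points are appended so that its bar sticking out over the head is covered
PARTS={"controller":[cyl(-.04,.05,.042),box(-.04,.085,.056,.04),cyl(-.04,.028,.0755)],"peg_box":[box(-.05,.05,.14,.06)],"dish":[np.r_[cyl(0,.07,.03)[1::2],cyl(0,.035,.0)]]}
def render(n,p,c):
    S=4;m=np.zeros((480*2,640*2),np.uint8);Rz=R.from_euler("z",p[2]).as_matrix()
    for P in PARTS[n]:
        q=np.array([proj("",Rz@v+[p[0],p[1],0],c) for v in P])
        cv2.fillConvexPoly(m,cv2.convexHull(np.round(((q+.5)*2-.5)*16).astype(np.int32)),1,shift=4)
    return cv2.resize(m.astype(np.float32),(640,480),interpolation=cv2.INTER_AREA)
def fit(n,views,p0):
    def cost(p):
        s=0
        for m,c in views:
            r=render(n,p,c); s+=1-np.minimum(m,r).sum()/np.maximum(m,r).sum()
        return s/len(views)
    best=None
    p0=np.array(p0)
    for _ in range(2):
        r=minimize(cost,p0,method="Nelder-Mead",options=dict(initial_simplex=p0+np.array([[0,0,0],[.008,0,0],[0,.008,0],[0,0,.12]]),xatol=1e-4,fatol=1e-5)); p0=r.x
    return r.x,r.fun
E
python3 - <<'E'
from fit import *
D=[pickle.load(open(f"w{i}.pkl","rb")) for i in(1,2)]
m=lambda n,i:(D[i]["m_"+n][0]["region"].astype(np.float32),D[i]["c"])
for v in ([0],[1],[0,1]): print("box",v,fit("peg_box",[m("peg_box",i) for i in v],[.615,-.005,.18]))
print("box yaw0 check")
for v in ([0],[1],[0,1]): print("dish",v,fit("dish",[m("dish",i) for i in v],[.55,.331,0]))
print("ctrl",fit("controller",[m("controller",1)],[.5321,-.3346,-.9]))
# heights by triangulation
for t in("peg_box","dish"): print(t,tri([ray("",D[i][t][0][1],D[i]["c"]) for i in(0,1)]))
plan(.46,-.26,.25,-.9)
plan(.53,-.35,.25,-.9)
E
```

```text
box [0] (array([ 0.6142, -0.005 ,  0.1965]), np.float64(0.0073906779289245605))
box [1] (array([ 0.6138, -0.0046,  0.1949]), np.float64(0.013527452945709229))
box [0, 1] (array([ 0.6141, -0.0048,  0.1981]), np.float64(0.011869430541992188))
box yaw0 check
dish [0] (array([0.5477, 0.3291, 0.0901]), np.float64(0.03347653150558472))
dish [1] (array([0.548 , 0.3297, 0.0127]), np.float64(0.01652848720550537))
dish [0, 1] (array([0.5479, 0.3297, 0.1338]), np.float64(0.025759369134902954))
ctrl (array([ 0.5341, -0.3362, -0.8635]), np.float64(0.036126911640167236))
peg_box (array([ 0.6157, -0.0047,  0.0009]), [0.0005783161306409145, 0.0005783161306411302])
dish (array([ 0.5492,  0.3332, -0.003 ]), [0.0012378549883302224, 0.0012378549883303547])
n 7 row [ 0.015  0.52   0.324 -0.    -0.     0.71 ] total [ 0.11  3.64  2.27 -0.   -0.    4.97]
n 7 row [ 0.32   0.652  0.324 -0.    -0.     0.71 ] total [ 2.24  4.56  2.27 -0.   -0.    4.97]
```

Run:
```python
from h import *
plan(.56,-.366,.25,-.86)
```

```text
n 6 row [ 0.469  0.769  0.378 -0.    -0.     0.78 ] total [ 2.82  4.61  2.27 -0.   -0.    4.68]
```

Emit:
apply_moves([
  [0.47,0.77,0.38,0,0,0.78,85],
  [0.47,0.77,0.38,0,0,0.78,85],
  [0.47,0.77,0.38,0,0,0.78,85],
  [0.47,0.77,0.38,0,0,0.78,85],
  [0.47,0.77,0.38,0,0,0.78,85],
  [0.47,0.77,0.38,0,0,0.78,85],
  [0,0,0,0,0,0,85],
  [0,0,0,0,0,0,85],
])

```text
clock: 5.0
position: [0.5593, -0.3677, 0.2482]
tool_rot: [3.141, 0.002, -0.862]
force: [0.1, -0.1, 0.8]
gripper_width: 0.0852
grasp_force: 0.0
```

Emit:
apply_moves([
  [0,0,0,0,0,0,85],
])

```text
clock: 5.1
position: [0.5604, -0.3662, 0.2501]
tool_rot: [-3.141, -0.001, -0.859]
force: [0.9, -0.0, 0.4]
gripper_width: 0.0851
grasp_force: 0.0
```

```bash
python3 meas.py w3.png
python3 - <<'E'
from fit import *
D=[pickle.load(open(f"w{i}.pkl","rb")) for i in(2,3)]
m=lambda n,i:(D[i]["m_"+n][0]["region"].astype(np.float32),D[i]["c"])
for v in([1],[0,1]): print("ctrl",fit("controller",[m("controller",i) for i in v],[.5341,-.3362,-.86]))
for t in("controller","body_grip","dial_axis"):
  if D[1][t]: print(t,tri([ray("",d[t][0][1],d["c"]) for d in D]))
E
```

```text
5.1 [ 0.5604 -0.3662  0.2501] [-3.141  -0.0012 -0.8589] [-0.3459  0.5012  0.5194  0.0001 -1.5877  1.0579]
controller 0.88 [315.1 227. ] [ 0.5327 -0.3379  0.    ]
controller 0.77 [146.7 111.7] [ 0.7441 -0.3185  0.    ]
body_grip 0.78 [155.7  80.9] [ 0.7425 -0.3552  0.03  ]
body_grip 0.59 [313.  196.2] [ 0.5618 -0.3681  0.03  ]
dial_axis 0.73 [314.8 281.8] [ 0.5073 -0.3078  0.06  ]
dial_axis 0.68 [ 86.5 148.6] [ 0.7478 -0.2733  0.06  ]
long_mark 0.66 [330.1 240.5] [ 0.5201 -0.3467  0.042 ]
long_mark 0.58 [135.7 125.8] [ 0.731 -0.313  0.042]
peg_box 0.77 [103.1 372.7] [ 0.6117 -0.0075  0.    ]
controller 0.91 [46.9, 18.2, 218.0, 194.4]
controller 0.73 [268.3, 153.2, 362.2, 315.0]
peg_box 0.56 [32.3, 316.8, 146.3, 456.0]
dish 0.33 [267.6, 153.0, 363.0, 313.6]
ctrl (array([ 0.5341, -0.3362, -0.86  ]), np.float64(1.0))
ctrl (array([ 0.5341, -0.3364, -0.8676]), np.float64(0.5183380842208862))
controller (array([ 0.5315, -0.3367, -0.005 ]), [0.00020252118211597502, 0.000202521182115954])
body_grip (array([ 0.6345, -0.3444,  0.1564]), [0.07107639927239859, 0.07107639927239869])
dial_axis (array([ 0.5099, -0.3071,  0.0581]), [0.0030897782020447347, 0.0030897782020446506])
```

View pics/w3.png

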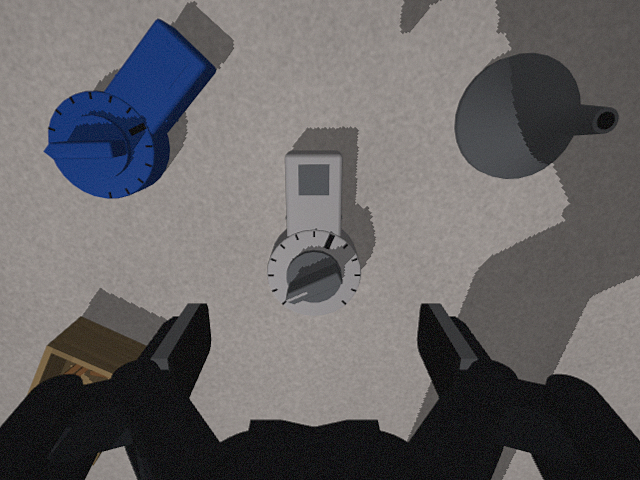

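The close view shows the white controller square in the image, body up at (314,195), dial at (315,272), long mark at (330,241). The knob's nose points lower left at (287,300), so q is about 0.2–0.3.

Run:
```python
from fit import *
D=[pickle.load(open(f"w{i}.pkl","rb")) for i in(2,3)]
V=[(D[0]["m_controller"][0]["region"].astype(np.float32),D[0]["c"]),(D[1]["m_controller"][1]["region"].astype(np.float32),D[1]["c"])]
print(fit("controller",V[1:],[.5341,-.3362,-.86]))
p,f=fit("controller",V,[.5341,-.3362,-.86]);print(p,f)
for t,i in(("body_grip",1),("dial_axis",0),("long_mark",0)):
  j=1 if t=="long_mark" else 0
  print(t,tri([ray("",D[0][t][j][1],D[0]["c"]),ray("",D[1][t][i][1],D[1]["c"])]))
Rz=R.from_euler("z",p[2]).as_matrix()
for n,v in(("grip",[.04,0,.03]),("dial",[-.04,0,.06]),("mark",[-.04+.041*np.cos(.393),-.041*np.sin(.393),.042])): 
  X=Rz@v+[p[0],p[1],0]; print(n,X,proj("",X,D[1]["c"]))
g=Rz@[.04,0,0]+[p[0],p[1],0]
T=plan(g[0],g[1],.12,p[2]); plan(g[0],g[1],.012,p[2],T)
```

```text
(array([ 0.5344, -0.337 , -0.8578]), np.float64(0.03526484966278076))
[ 0.5344 -0.3368 -0.8559] 0.0369071364402771
body_grip (array([ 0.5615, -0.3672,  0.0243]), [0.0004988497357065459, 0.0004988497357065882])
dial_axis (array([ 0.5099, -0.3071,  0.0581]), [0.0030897782020447347, 0.0030897782020446506])
long_mark (array([ 0.5216, -0.3479,  0.0474]), [2.2717502290879448e-05, 2.271750229087575e-05])
grip [ 0.5607 -0.367   0.03  ] [313.1603 197.7179]
dial [ 0.5082 -0.3066  0.06  ] [313.332  282.0391]
mark [ 0.5212 -0.3455  0.042 ] [328.6106 240.6577]
n 4 row [ 0.004  0.     0.647 -0.    -0.    -0.007] total [ 0.02  0.    2.59 -0.   -0.   -0.03]
n 3 row [ 0.   -0.    0.72 -0.   -0.   -0.  ] total [ 0.   -0.    2.16 -0.   -0.   -0.  ]
```

Emit:
apply_moves([
  [0,0,0.7,0,0,0,85],
  [0,0,0.7,0,0,0,85],
  [0,0,0.7,0,0,0,85],
  [0,0,0.7,0,0,0,85],
  [0,0,0.7,0,0,0,85],
  [0,0,0.7,0,0,0,85],
  [0,0,0.4,0,0,0,85],
  [0,0,0.24,0,0,0,85],
])

```text
clock: 6.4
position: [0.5589, -0.3661, 0.005]
tool_rot: [3.14, 0.003, -0.86]
force: [0.8, -0.4, 0.4]
gripper_width: 0.0853
grasp_force: 0.0
```

Emit:
apply_moves([
  [0,0,0,0,0,0,85],
  [0,0,0,0,0,0,70],
  [0,0,0,0,0,0,60],
  [0,0,0,0,0,0,50],
  [0,0,0,0,0,0,45],
  [0,0,0,0,0,0,45],
  [0,0,0,0,0,0,45],
  [0,0,0,0,0,0,45],
])

```text
clock: 7.2
position: [0.5613, -0.367, 0.0094]
tool_rot: [-3.14, -0.003, -0.86]
force: [0.5, 1.7, 6.4]
gripper_width: 0.0553
grasp_force: 66.8
```

Emit:
apply_moves([
  [0,0,-0.1,0,0,0,45],
  [0,0,-0.4,0,0,0,45],
  [0,0,-0.6,0,0,0,45],
  [0,0,-0.6,0,0,0,45],
  [0,0,-0.6,0,0,0,45],
  [0,0,-0.4,0,0,0,45],
  [0,0,0,0,0,0,45],
  [0,0,0,0,0,0,45],
])

```text
clock: 8.0
position: [0.5593, -0.3658, 0.1405]
tool_rot: [-3.142, 0.003, -0.86]
force: [0.2, 0.3, -7.3]
gripper_width: 0.0551
grasp_force: 65.7
```

Run:
```python
from h import *
print(cur()[:3,3],telemetry.get_obs()["tool_rot"])
plan(.620,.170,.144,.196,n=16)
```

```text
[ 0.5593 -0.3658  0.1405] [-3.1416  0.0029 -0.8605]
n 16 row [-0.176 -0.684 -0.004 -0.001  0.001 -0.473] total [ -2.82 -10.94  -0.06  -0.01   0.02  -7.57]
```

Emit:
apply_moves([
  [-0.09,-0.34,0,0,0,-0.24,45],
  [-0.18,-0.68,0,0,0,-0.47,45],
  [-0.18,-0.68,0,0,0,-0.47,45],
  [-0.18,-0.68,0,0,0,-0.47,45],
  [-0.18,-0.68,0,0,0,-0.47,45],
  [-0.18,-0.68,0,0,0,-0.47,45],
  [-0.18,-0.68,0,0,0,-0.47,45],
  [-0.18,-0.68,0,0,0,-0.47,45],
])

```text
clock: 8.8
position: [0.6577, -0.1223, 0.1392]
tool_rot: [3.141, 0.005, -0.364]
force: [0.8, -0.6, -5.1]
gripper_width: 0.0549
grasp_force: 65.6
```

Emit:
apply_moves([
  [-0.18,-0.68,0,0,0,-0.47,45],
  [-0.18,-0.68,0,0,0,-0.47,45],
  [-0.18,-0.68,0,0,0,-0.47,45],
  [-0.18,-0.68,0,0,0,-0.47,45],
  [-0.18,-0.68,0,0,0,-0.47,45],
  [-0.18,-0.68,0,0,0,-0.47,45],
  [-0.18,-0.68,0,0,0,-0.47,45],
  [-0.18,-0.68,0,0,0,-0.47,45],
])

```text
clock: 9.6
position: [0.6229, 0.1533, 0.1394]
tool_rot: [3.141, 0.004, 0.161]
force: [0.7, 0.3, -5.8]
gripper_width: 0.0551
grasp_force: 65.6
```

Emit:
apply_moves([
  [-0.09,-0.34,0,0,0,-0.23,45],
  [0,0,0,0,0,0,45],
  [0,0,0,0,0,0,45],
  [0,0,0,0,0,0,45],
])

```text
clock: 10.0
position: [0.6174, 0.1669, 0.1413]
tool_rot: [3.141, 0.002, 0.189]
force: [0.1, -0.5, -5.1]
gripper_width: 0.0548
grasp_force: 65.7
```

```bash
python3 meas.py w4.png
python3 - <<'E'
from fit import *
D=[pickle.load(open(f"w{i}.pkl","rb")) for i in(4,)]
m=lambda n,i:(D[i]["m_"+n][0]["region"].astype(np.float32),D[i]["c"])
for n,p in(("peg_box",[.614,-.005,.197]),("dish",[.548,.33,0])):
  try: print(n,fit(n,[m(n,0)],p))
  except Exception as e: print(n,e)
plan(.620,.170,.144,.196,n=1)
E
```

```text
10.0 [0.6174 0.1669 0.1413] [3.141  0.0016 0.1891] [ 0.5078  0.4695  0.1938  0.     -1.2968  1.2521]
controller 0.62 [315.6 370.4] [0.4717 0.1361 0.    ]
body_grip 0.77 [316.5 332. ] [0.5322 0.1472 0.03  ]
peg_box 0.62 [513.8 259.9] [ 0.6133 -0.0066  0.    ]
dish 0.6 [112.9 261.2] [0.5483 0.3253 0.    ]
controller 0.68 [229.8, 205.2, 398.9, 428.9]
controller 0.66 [425.3, 202.1, 639.1, 352.3]
peg_box 0.56 [428.8, 201.0, 639.7, 355.5]
dish 0.72 [0.0, 188.4, 181.0, 352.5]
dish 0.53 [231.5, 203.9, 398.7, 429.6]
peg_box (array([ 0.6143, -0.0058,  0.1901]), np.float64(0.005630373954772949))
dish (array([0.5475, 0.3292, 0.0004]), np.float64(0.02201908826828003))
n 1 row [ 0.056 -0.04  -0.034 -0.    -0.    -0.045] total [ 0.06 -0.04 -0.03 -0.   -0.   -0.05]
```

View pics/w4.png

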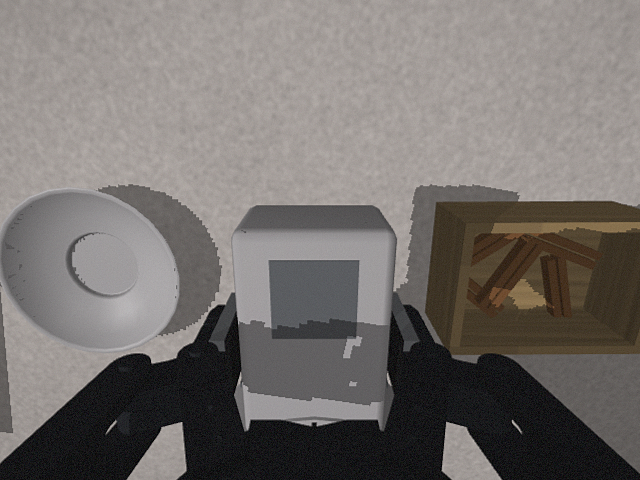

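The controller hangs level and square in the grip. Its battery end face lies between rows ~206 and ~230, with the dish to the left at (90,268) and the box to the right at (530,277).

Run:
```python
from h import *
import pickle
c=pickle.load(open("w4.pkl","rb"))["c"]; T=cur()
for px,z in(((314,206.5),.132),((314,228),.172),((314,233),.172)):
  print(px,T[:3,:3].T@(atz("",px,z,c)-T[:3,3]))
x=R.from_euler("z",.195).apply([.0404,0,0])+[.581,.162,0]
# lateral 0.7mm handled by pads; plan for hover then down
print(x); plan(x[0],x[1],.1413,.195,n=1)
```

```text
(314, 206.5) [0.0419 0.0018 0.0103]
(314, 228) [ 0.0447  0.0018 -0.0297]
(314, 233) [ 0.043   0.0018 -0.0297]
[0.6206 0.1698 0.    ]
n 1 row [ 0.068 -0.035  0.02  -0.    -0.    -0.038] total [ 0.07 -0.03  0.02 -0.   -0.   -0.04]
```

Emit:
apply_moves([
  [0.07,-0.05,0,0,0,-0.04,45],
  [0,0,0.5,0,0,0,45],
  [0,0,0.6,0,0,0,45],
  [0,0,0.6,0,0,0,45],
  [0,0,0.4,0,0,0,45],
  [0,0,0.25,0,0,0,45],
  [0,0,0,0,0,0,45],
  [0,0,0,0,0,0,45],
])

```text
clock: 11.3
position: [0.6215, 0.171, 0.0258]
tool_rot: [3.141, -0.002, 0.196]
force: [0.5, 0.5, -5.2]
gripper_width: 0.0549
grasp_force: 65.5
```

Run:
```python
from h import *
o=telemetry.get_obs();print(o["position"],o["tool_rot"],o["force"])
plan(.6205,.1708,o["position"][2],.195,n=1)
```

```text
[0.6215 0.171  0.0258] [ 3.1414 -0.0017  0.1961] [ 0.5329  0.4957 -5.1825]
n 1 row [-0.02   0.001 -0.     0.001 -0.012  0.008] total [-0.02  0.   -0.    0.   -0.01  0.01]
```

Emit:
apply_moves([
  [-0.02,0,0.15,0,0,0,45],
  [0,0,0.1,0,0,0,45],
  [0,0,0.04,0,0,0,45],
  [0,0,0,0,0,0,45],
  [0,0,0,0,0,0,45],
])

```text
clock: 11.8
position: [0.6197, 0.1705, 0.0105]
tool_rot: [3.142, -0.0, 0.196]
force: [-0.1, 0.5, -6.0]
gripper_width: 0.055
grasp_force: 65.7
```

Emit:
apply_moves([
  [0,0,0.02,0,0,0,45],
  [0,0,0.02,0,0,0,45],
  [0,0,0,0,0,0,45],
  [0,0,0,0,0,0,45],
])

```text
clock: 12.2
position: [0.62, 0.1707, 0.0094]
tool_rot: [-3.141, -0.001, 0.196]
force: [-2.5, -0.5, 4.0]
gripper_width: 0.0553
grasp_force: 66.7
```

Emit:
apply_moves([
  [0,0,0,0,0,0,60],
  [0,0,0,0,0,0,85],
  [0,0,0,0,0,0,85],
  [0,0,0,0,0,0,85],
  [0,0,0,0,0,0,85],
  [0,0,-0.2,0,0,0,85],
  [0,0,-0.5,0,0,0,85],
  [0,0,-0.7,0,0,0,85],
])

```text
clock: 13.0
position: [0.6185, 0.17, 0.0779]
tool_rot: [3.141, 0.004, 0.195]
force: [0.7, 1.4, -0.6]
gripper_width: 0.0848
grasp_force: 0.0
```

Emit:
apply_moves([
  [0,0,-0.7,0,0,0,85],
  [0,0,-0.7,0,0,0,85],
  [0,0,-0.7,0,0,0,85],
  [-0.4,0,-0.7,0,0,0,85],
  [-0.6,0,-0.2,0,0,0,85],
  [0,0,0,0,0,0,85],
  [0,0,0,0,0,0,85],
])

```text
clock: 13.7
position: [0.5703, 0.1609, 0.2296]
tool_rot: [-3.141, -0.002, 0.196]
force: [0.7, -0.4, -0.3]
gripper_width: 0.0848
grasp_force: 0.0
```

```bash
python3 meas.py w5.png
python3 - <<'E'
from fit import *
D=pickle.load(open("w5.pkl","rb"))
for n,p in(("peg_box",[.614,-.005,.197]),("dish",[.548,.33,0]),("controller",[.581,.163,.196])):
  for k in D["m_"+n]:
    q,f=fit(n,[(k["region"].astype(np.float32),D["c"])],p)
    if f<.2: print(n,q,f)
im=cv2.imread("pics/w5.png"); u=proj("",[.541,.155,.06],D["c"]); print(u)
u=u.astype(int); cv2.imwrite("pics/w5c.png",cv2.resize(im[u[1]-75:u[1]+75,u[0]-100:u[0]+100],(800,600),interpolation=cv2.INTER_CUBIC)); print(u)
E
```

```text
13.7 [0.5703 0.1609 0.2296] [-3.1409 -0.0019  0.1959] [ 0.5385  0.3395  0.2208 -0.     -1.45    1.2282]
controller 0.73 [311.6 186.9] [0.5791 0.1642 0.    ]
body_grip 0.96 [312.3 150.5] [0.618 0.171 0.03 ]
dial_axis 0.63 [150.7 185.3] [0.5643 0.3032 0.06  ]
dial_axis 0.57 [312.4 241. ] [0.5416 0.1557 0.06  ]
long_mark 0.61 [331.5 196.9] [0.5814 0.1456 0.042 ]
peg_box 0.72 [481.1 186.7] [ 0.6135 -0.0075  0.    ]
dish 0.66 [150.5 185. ] [0.5485 0.328  0.    ]
controller 0.82 [261.6, 100.0, 367.3, 280.9]
peg_box 0.65 [407.9, 132.4, 600.7, 248.4]
peg_box [ 0.6141 -0.0052  0.196 ] 0.014921247959136963
controller [0.5801 0.1623 0.1965] 0.022368133068084717
[312.9653 241.7834]
[312 241]
```

View pics/w5c.png

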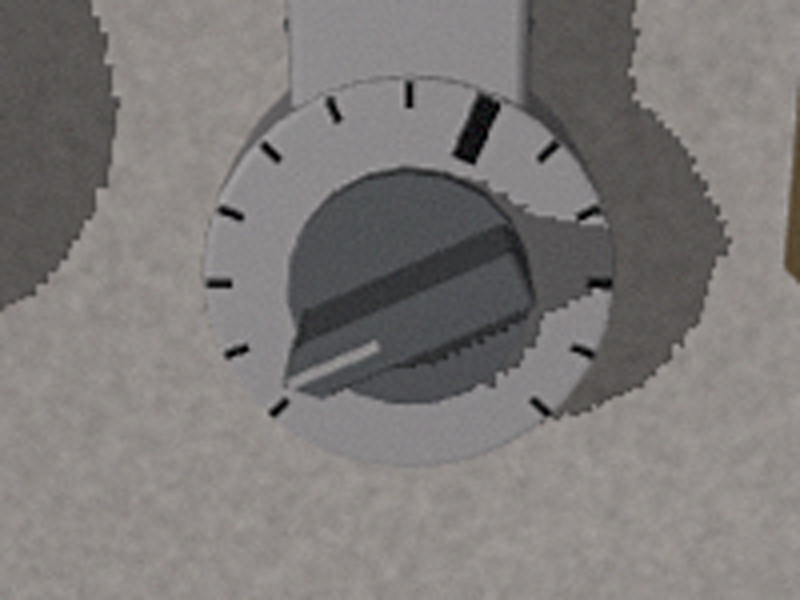

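The controller stands in its place. The white line of the nose runs from crop (380,346) to (288,388), pointing lower left near the first short mark, and the long mark is at (478,128).

```bash
cat > dial.py <<'E'
from h import *
import pickle,sys
def nose(pk,off,pts,p=(.5801,.1623,.1965),s=4):
    c=pickle.load(open(pk,"rb"))["c"]
    A=[atz("",((x+.5)/s-.5+off[0],(y+.5)/s-.5+off[1]),.0755,c) for x,y in pts]
    ax=R.from_euler("z",p[2]).apply([-.04,0,0])+[p[0],p[1],0]
    d=A[1]-A[0]; th=np.arctan2(d[1],d[0])-p[2]
    print("axis",ax,"line pts rel",[(a-ax)[:2] for a in A]); print("nose world",th+p[2],"q line",2.356-th, "q tip-axis",2.356-(np.arctan2(*(A[1]-ax)[1::-1])-p[2]))
    return ax,th+p[2]
E
python3 - <<'E'
from dial import *
ax,th=nose("w5.pkl",(212,166),[(380,346),(288,388)])
print(np.degrees(th))
E
```

```text
axis [0.5409 0.1545 0.    ] line pts rel [array([-0.005 ,  0.0051]), array([-0.0187,  0.0231])]
nose world 2.2207983762558405 q line 0.33170162374415924 q tip-axis 0.30060744209393286
127.24237410896588
```

Run:
```python
from h import *
T=plan(.541,.155,.15,-.905,n=12)
```

```text
n 12 row [-0.046  0.025  0.13   0.     0.     0.657] total [-0.56  0.31  1.56  0.    0.    7.88]
```

Emit:
apply_moves([
  [-0.05,0.02,0.13,0,0,0.66,85],
  [-0.05,0.02,0.13,0,0,0.66,85],
  [-0.05,0.02,0.13,0,0,0.66,85],
  [-0.05,0.02,0.13,0,0,0.66,85],
  [-0.05,0.02,0.13,0,0,0.66,60],
  [-0.05,0.03,0.13,0,0,0.66,50],
  [-0.05,0.03,0.13,0,0,0.66,40],
  [-0.05,0.03,0.13,0,0,0.66,40],
])

```text
clock: 15.0
position: [0.5496, 0.1541, 0.176]
tool_rot: [3.142, -0.0, -0.546]
force: [-0.5, -0.3, -0.2]
gripper_width: 0.0401
grasp_force: 0.0
```

Emit:
apply_moves([
  [-0.04,0.03,0.13,0,0,0.66,40],
  [-0.04,0.03,0.13,0,0,0.66,40],
  [-0.04,0.03,0.13,0,0,0.65,40],
  [-0.04,0.03,0.13,0,0,0.65,40],
  [0,0,0,0,0,0,40],
  [0,0,0,0,0,0,40],
  [0,0,0,0,0,0,40],
])

```text
clock: 15.7
position: [0.5401, 0.1546, 0.1508]
tool_rot: [-3.141, -0.0, -0.906]
force: [0.3, -0.7, 0.2]
gripper_width: 0.0399
grasp_force: 0.0
```

Run:
```python
from h import *
o=telemetry.get_obs();print(o["position"],o["tool_rot"],o["joint_pos"])
plan(.541,.155,.055,-.905,n=1)
```

```text
[0.5401 0.1546 0.1508] [-3.1409 -0.0003 -0.9057] [ 0.5574  0.3141 -0.0178  0.0002 -1.2381  0.1077]
n 1 row [ 0.004 -0.018  1.915 -0.005 -0.002 -0.005] total [ 0.   -0.02  1.92 -0.01 -0.   -0.  ]
```

Emit:
apply_moves([
  [0,-0.02,0.5,0,0,0,40],
  [0,0,0.6,0,0,0,40],
  [0,0,0.5,0,0,0,40],
  [0,0,0.2,0,0,0,40],
  [0,0,0.1,0,0,0,40],
  [0,0,0,0,0,0,40],
  [0,0,0,0,0,0,40],
])

```text
clock: 16.4
position: [0.5414, 0.1555, 0.0566]
tool_rot: [-3.139, -0.001, -0.907]
force: [-0.1, 0.4, -0.3]
gripper_width: 0.04
grasp_force: 0.0
```

Run:
```python
from h import *
o=telemetry.get_obs();print(o["position"],o["tool_rot"])
plan(.541,.155,.054,-.905,n=1)
```

```text
[0.5414 0.1555 0.0566] [-3.1393 -0.0007 -0.907 ]
n 1 row [ 0.003  0.013  0.052 -0.016 -0.005 -0.014] total [ 0.    0.01  0.05 -0.02 -0.01 -0.01]
```

Close gently in steps.

Emit:
apply_moves([
  [0,0,0.03,0,0,0,30],
  [0,0,0,0,0,0,22],
  [0,0,0,0,0,0,18],
  [0,0,0,0,0,0,14],
  [0,0,0,0,0,0,10],
  [0,0,0,0,0,0,10],
  [0,0,0,0,0,0,10],
])

```text
clock: 17.1
position: [0.5408, 0.1553, 0.0543]
tool_rot: [-3.141, -0.0, -0.907]
force: [-0.6, 0.1, 4.8]
gripper_width: 0.0127
grasp_force: 60.5
```

Emit:
apply_moves([
  [0,0,0,0,0,0.3,10],
  [0,0,0,0,0,0.5,10],
  [0,0,0,0,0,0.5,10],
  [0,0,0,0,0,0.5,10],
  [0,0,0,0,0,0.5,10],
  [0,0,0,0,0,0.5,10],
  [0,0,0,0,0,0.5,10],
  [0,0,0,0,0,0.5,10],
])

```text
clock: 17.9
position: [0.5411, 0.1555, 0.0544]
tool_rot: [-3.14, 0.0, -1.441]
force: [0.8, 0.9, 4.3]
gripper_width: 0.013
grasp_force: 60.4
```

Run:
```python
from h import *
o=telemetry.get_obs();print(o["position"],o["tool_rot"],o["force"],o["torque"],o["joint_pos"])
save("w6.png",camera("wrist"))
```

```text
[0.5411 0.1555 0.0544] [-3.1399  0.0004 -1.4405] [0.7894 0.9048 4.2533] [ 0.2337 -0.0159  0.027 ] [ 0.5578  0.3959 -0.1622  0.0004 -1.0111 -0.4277]
```

View pics/w6.png

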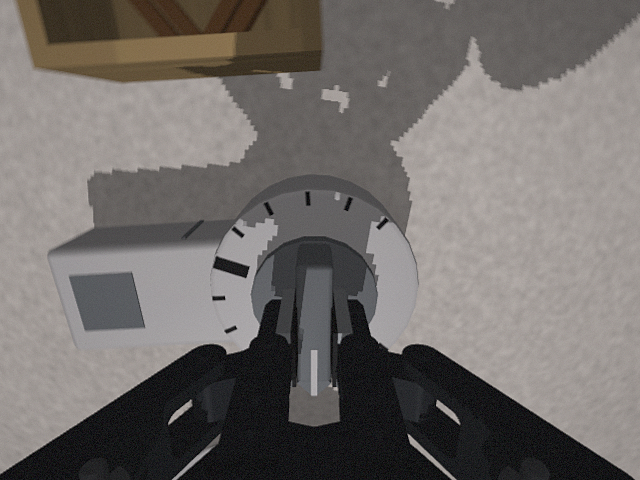

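The controller has stayed put, and the knob at (315,330) turns with the gripper. I continue the turn.

Emit:
apply_moves([
  [0,0,0,0,0,0.6,10],
  [0,0,0,0,0,0.6,10],
  [0,0,0,0,0,0.6,10],
  [0,0,0,0,0,0.6,10],
  [0,0,0,0,0,0.6,10],
  [0,0,0,0,0,0.6,10],
  [0,0,0,0,0,0.6,10],
  [0,0,0,0,0,0.6,10],
])

```text
clock: 18.75
position: [0.5415, 0.1554, 0.0543]
tool_rot: [-3.14, 0.002, -2.11]
force: [2.5, -0.4, 3.0]
gripper_width: 0.0128
grasp_force: 60.3
```

Emit:
apply_moves([
  [0,0,0,0,0,0.6,10],
  [0,0,0,0,0,0.6,10],
  [0,0,0,0,0,0.6,10],
  [0,0,0,0,0,0.6,10],
  [0,0,0,0,0,0.6,10],
  [0,0,0,0,0,0.6,10],
  [0,0,0,0,0,0.6,10],
  [0,0,0,0,0,0.3,10],
])

```text
clock: 19.55
position: [0.5418, 0.1551, 0.0543]
tool_rot: [-3.141, 0.002, -2.738]
force: [3.5, -1.2, 2.6]
gripper_width: 0.0123
grasp_force: 60.2
```

Emit:
apply_moves([
  [0,0,0,0,0,0.6,10],
  [0,0,0,0,0,0.6,10],
  [0,0,0,0,0,0.6,10],
  [0,0,0,0,0,0.6,10],
  [0,0,0,0,0,0.6,10],
  [0,0,0,0,0,0.4,10],
  [0,0,0,0,0,0.2,10],
  [0,0,0,0,0,0,10],
])

```text
clock: 20.35
position: [0.5416, 0.155, 0.0543]
tool_rot: [3.141, 0.002, 3.045]
force: [3.6, -2.0, 4.3]
gripper_width: 0.0128
grasp_force: 60.4
```

Run:
```python
from h import *
o=telemetry.get_obs();print(o["position"],o["tool_rot"],o["force"],o["joint_pos"])
y=o["tool_rot"][2]; print("left units",np.degrees((y-(-.1965-np.pi)+np.pi)%(2*np.pi)-np.pi)/8)
```

```text
[0.5416 0.155  0.0543] [3.1415 0.0021 3.0451] [ 3.6138 -2.039   4.2918] [ 0.5572  0.3961 -0.1622  0.0014 -1.0107 -2.2252]
left units 0.7160844000884287
```

Emit:
apply_moves([
  [0,0,0,0,0,0.4,10],
  [0,0,0,0,0,0.31,10],
  [0,0,0,0,0,0,10],
  [0,0,0,0,0,0,10],
])

```text
clock: 20.75
position: [0.5414, 0.1551, 0.0543]
tool_rot: [3.141, 0.002, 2.947]
force: [3.8, -2.7, 4.9]
gripper_width: 0.0126
grasp_force: 60.5
```

Emit:
apply_moves([
  [0,0,0,0,0,0,20],
  [0,0,0,0,0,0,30],
  [0,0,0,0,0,0,40],
  [0,0,0,0,0,0,40],
  [0,0,-0.2,0,0,0,40],
  [0,0,-0.5,0,0,0,40],
  [0,0,-0.7,0,0,0,40],
  [0,0,-0.7,0,0,0,40],
])

```text
clock: 21.55
position: [0.5401, 0.1549, 0.1605]
tool_rot: [-3.141, -0.0, 2.945]
force: [1.1, 0.5, 0.2]
gripper_width: 0.04
grasp_force: 0.0
```

Emit:
apply_moves([
  [0,0,-0.7,0,0,0,40],
  [0,0,-0.7,0,0,0,40],
  [0,0,-0.3,0,0,0,40],
  [0,0,0,0,0,0,40],
  [0,0,0,0,0,0,40],
])

```text
clock: 22.05
position: [0.5401, 0.1552, 0.2438]
tool_rot: [3.141, -0.0, 2.945]
force: [0.0, 0.9, -1.0]
gripper_width: 0.0397
grasp_force: 0.0
```

```bash
python3 meas.py w7.png
python3 - <<'E'
from fit import *
D=pickle.load(open("w7.pkl","rb"))
for n,p in(("peg_box",[.614,-.005,.197]),("dish",[.548,.33,0]),("controller",[.581,.163,.196])):
  for k in D["m_"+n]:
    q,f=fit(n,[(k["region"].astype(np.float32),D["c"])],p)
    if f<.2: print(n,q,f)
im=cv2.imread("pics/w7.png"); u=proj("",[.541,.155,.06],D["c"]).astype(int); print(u)
cv2.imwrite("pics/w7c.png",cv2.resize(im[u[1]-75:u[1]+75,u[0]-100:u[0]+100],(800,600),interpolation=cv2.INTER_CUBIC))
E
```

```text
22.05 [0.5401 0.1552 0.2438] [ 3.1411 -0.0003  2.9448] [ 0.5577  0.2761  0.1682 -0.0006 -1.4627 -2.3252]
controller 0.57 [328.5 228. ] [ 0.5811  0.163  -0.    ]
body_grip 0.9 [342.3 266.8] [0.6171 0.17   0.03  ]
dial_axis 0.92 [312.8 205.5] [0.5383 0.1538 0.06  ]
long_mark 0.63 [316.  242.6] [0.5807 0.1486 0.042 ]
peg_box 0.81 [193.8 282.2] [ 0.6155 -0.0035  0.    ]
controller 0.73 [261.4, 151.6, 382.0, 315.9]
controller 0.56 [0.5, 375.7, 62.0, 466.8]
peg_box 0.79 [87.7, 222.6, 258.5, 357.4]
peg_box [ 0.6131 -0.0058  0.1931] 0.10579752922058105
controller [0.5783 0.1619 0.1952] 0.04357665777206421
[314 208]
```

View pics/w7c.png

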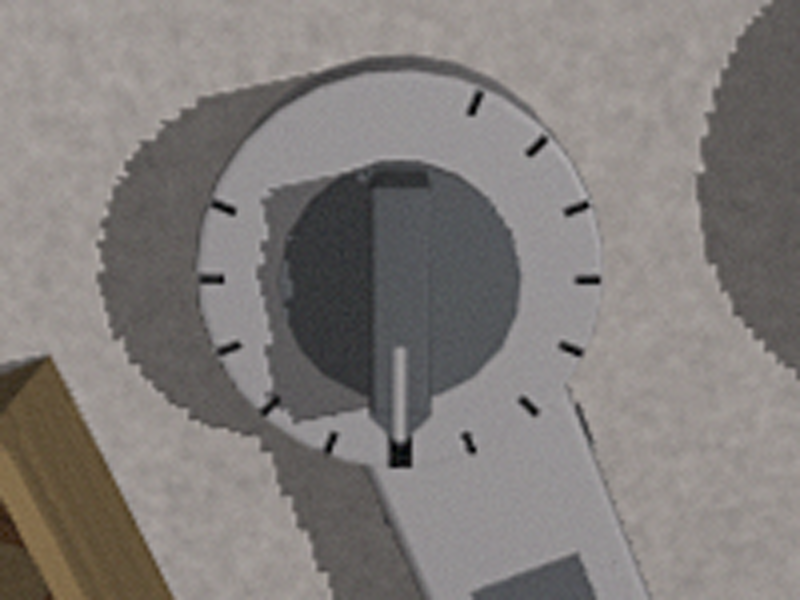

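The nose's white line ends exactly on the long mark at crop (400,455). The controller and its neighbours are in place and the gripper is clear above them.

```bash
python3 -c "
from station import env
print(env.sign_off())"
```

```text
the job is handed in; nothing more can be done
None
```

The controller stands midway between the dish and the peg box, square to the box with its dial end towards the robot. The dial's nose points at the long mark, and I handed the job in at about 22 s of the 69 s allowed; sign-off gave no verdict.

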